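Set the bar under the marking stylus and key in the marking cycle

TASK

Slide the aluminium bar (keep it down on the bed, do not lift it) so that it lies flat against the yellow fence of the blue marking machine with its red spot right under the stylus tip, and let go of it. Then run the cycle from the sloping console: press the blue, then the yellow, then the green key, one at a time, each fully home and held there for about half a second, and let each spring back before the next; press gently, by feel, for the caps stand at different heights, the springs are light (about 6 N) and more than 25 N breaks a key. Leave the red stop key, the hammer, the drilled plate and the blue bin alone, and do not move the bar again.

Things in the scene. Friction and masses are not known exactly. Their poses are not given: they have to be found in the camera images.
- marker: Blue C-frame marking machine, fixed. Origin: underside of its dark steel bed, straight below the stylus tip; z up, y along the fence, x from the front edge towards the fence. The bed is 20 mm thick, spanning x -95 to 55 mm, y -275 to 160 mm.
- fence_face (a point): Point on the yellow fence, mid-length, at the top edge of its straight face, which looks to the machine's -x and lies at machine x = 15 mm. The fence stands only 6 mm above the bed (this point at z = 26 mm), is 14 mm thick and runs from machine y = -273 to 107 mm.
- head_end (a point): Centre of the free end of the blue head arm (machine 0, -25, 185 mm). The arm is 56 mm wide in x, 50 mm high, and runs +y to a column at y 110 to 160 mm, 90 mm deep, 210 mm tall. Under it hang a dark motor (40 mm diameter, z 105 to 160 mm), a brass collar (20 mm, z 80 to 105 mm) and the stylus.
- stylus_tip (a point): Point of the fixed steel stylus, pointing down, 56 mm above the machine's underside, 6 mm above the top of a bar lying on the bed.
- bar: Loose aluminium bar, 30 mm (x) by 180 mm (y) by 30 mm high, about 0.43 kg, lying on the machine's bed, long axis about along the fence. Origin: centre of its underside.
- spot (a point): Centre of the red spot (12 mm diameter) on the bar's top, on its centre line at bar x = 0, y = +60 mm, z = 30 mm (30 mm from the end nearest the column). Thin red lines run down both sides of the bar at the same place.
- console: Fixed grey wedge-shaped key console, 120 mm deep (x) by 230 mm wide (y). Origin: centre of its underside, z up, front (low side) to -x. The top face slopes at 15 degrees, rising from 40 mm at the front edge to 72 mm at the back. Four keys sit in one row along y at 55 mm spacing (y = -82.5, -27.5, 27.5, 82.5 mm), which colour is where varies.
- key_blue (a joint): Travel of the blue key, 0 up to 0.006 m fully home, along the normal of the sloping face. About 6 N holds it fully home.
- key_blue_base: Round black housing of the blue key with the key it carries, 44 mm diameter, 12 mm high. Origin: centre of the underside, on the sloping face; z out of the face. The flat round blue cap (28 mm diameter) is height-adjustable: when up, its top is 22 to 34 mm above this origin, different for each key and each time; find it by touch.
- key_yellow (a joint): Travel of the yellow key, 0 up to 0.006 m fully home, along the normal of the sloping face. About 5.5 N holds it fully home.
- key_yellow_base: Round black housing of the yellow key with the key it carries, 44 mm diameter, 12 mm high. Origin: centre of the underside, on the sloping face; z out of the face. The flat round yellow cap (28 mm diameter) is height-adjustable: when up, its top is 22 to 34 mm above this origin, different for each key and each time; find it by touch.
- key_green (a joint): Travel of the green key, 0 up to 0.006 m fully home, along the normal of the sloping face. About 6.5 N holds it fully home.
- key_green_base: Round black housing of the green key with the key it carries, 44 mm diameter, 12 mm high. Origin: centre of the underside, on the sloping face; z out of the face. The flat round green cap (28 mm diameter) is height-adjustable: when up, its top is 22 to 34 mm above this origin, different for each key and each time; find it by touch.
- key_red (a joint): Travel of the red key, 0 up to 0.006 m fully home, along the normal of the sloping face. The stop key: leave it.
- key_red_base: Round black housing of the red key with the key it carries, 44 mm diameter, 12 mm high. Origin: centre of the underside, on the sloping face; z out of the face. The flat round red cap (28 mm diameter) is height-adjustable: when up, its top is 22 to 34 mm above this origin, different for each key and each time; find it by touch.
- hammer: Bystander: hammer with a blue handle, about 300 mm long, lying beyond the machine. Origin under its middle.
- drilled_plate: Bystander: steel plate 90 by 120 by 20 mm with four holes, lying beyond the machine. Origin: centre of its underside.
- parts_bin: Bystander: open blue plastic bin, 120 by 180 by 70 mm, beyond the console. Origin: centre of its underside.
Not all that is in view belongs to the job. There is more than one size of the bar; the one meant has the size given above.

How it is judged:
By the outcome, as a careful person would: the job done as asked, in the order asked, and still so for the second after the job is handed in, with the robot touching nothing.
It also fails if it takes over 72 s, if anything falls off the work surface, if the arm or the gripper's body presses on something with over 40 N, if the wrist force passes 120 N, or if a joint passes its speed limit or range.

ROBOT

A 6-joint arm with a two-finger parallel gripper is mounted at the origin on the work surface. World frame = base frame: x ahead of the robot, y to its left, z up, the work surface at z = 0. Lengths are in m, angles in degrees, forces in N, time in s.
With the tool pointing down it reaches from about 0.325 to 0.9 m from the base axis. Payload 6.1 kg.
Tool frame: the origin (TCP) lies between the finger pads; the fingertips stand 22 mm ahead of it and the grasp point (between the pads) lies 3 mm ahead of it (tips_ahead is the distance from the TCP to the fingertips, in m); z points along the fingers, y is the line along which they close (so a half turn about z gives the same grasp; the last joint's range is limited). The gripper opens to 87 mm and grips with 3 to 60 N. Pads are 19 mm wide; open, the fingers measure 117 mm over their backs; the gripper's body (75 mm by 190 mm) begins 51 mm behind the grasp point.
Start: joints at [-7.225, 12.628, 87.462, -0, 79.91, -7.225], TCP at [0.625, -0, 0.245] pointing down, gripper open.
Joint ranges: [-170.65, 170.65], [-52.31, 119.04], [5.05, 147.46], [-71.25, 251.25], [11.57, 151.72], [-153.62, 153.62]. Speed limits (degrees/s): [147.25, 147.25, 172.46, 180, 180, 180].

INTERFACE

Orientations are given as [roll, pitch, yaw] about the fixed x, y, z axes, in that order (R = Rz(yaw) Ry(pitch) Rx(roll)).
In Python, from cell import * gives the robot as it stands.
- The arm moves only by the shell command python3 -m pendant 'ROWS' [FORCE]. ROWS is JSON, a list that holds one entry, the list of rows, each a list of 7 numbers: the shift along the tool's x, y, z scaled (see below), then the turn, a rotation vector about the tool's x, y, z scaled (see below), then the opening, from 0 (shut) to 1 (fully open). In form: [[[x, y, z, ax, ay, az, jaw], ...]]. A call has 1 to 10 rows; each row is the pose to reach, as a shift and turn from the pose commanded when the call began, along the tool's axes at that moment; what a row does not reach only later rows make up. The controller multiplies each number of a shift by 0.25 m and each number of a turn by 45 degrees. A row lasts 1/8 s, in which the tool goes at most 62.5 mm and 10.7 degrees, less where a joint would pass 70% of its speed; a pose out of reach is approached as far as the arm can. A call with a number of a shift or a turn outside -1 to 1 is refused whole. A call with a gripper value outside its range is refused whole. The fingers move at their own pace and stop on an object; FORCE is the grip in N (left out, the last holds). Time passes only in rows, so rows that repeat a pose let the fingers close. It gives the time, the measured TCP pose, the force, the opening and the grip force at its end, in the units of the state.
- state(): the state, without advancing time (a new reading comes with each control period).
- read_camera(name): name is "scene" or "side" or "wrist"; returns the picture (384x512x3 uint8, blue, green, red); there is no depth.
- camera_info(name): a dict with "mtx" (3x3 intrinsics, pixels), "pose" (4x4, takes a point from camera to world coordinates); the wrist camera has in their place "mount" (4x4, takes a point from camera to tool coordinates, whose origin is the TCP and whose axes are the flange's). Camera axes: x right, y down, z forward; pixel columns grow to the right and rows downward; lengths in m; the calibration is good to about 2 mm. A picture is of the moment at which its call begins: read the wrist's pose just before it. camera_info takes no time and is no camera call.
- sign_off(): hands the job in; it is judged then, once.
Trained networks look in the newest picture that a camera, given by its name, has taken for a name from the list of things; names that differ only in an ending like _2 or _b are one class to them, and where a whole thing is asked for, a point or a joint stands for the part that bears it (a point fixed in the world has none). Each returns a list of dicts, best first, with "conf" (0 to 1); they miss things now and then, are a little off and sometimes report something else, mostly with a low value. They report only what shows in the picture. A call takes as long as a camera call. They do not tell look-alikes from the thing itself.
- boxes_of(camera, name): "centre" ([column, row] as shares, 0 to 1, of the picture: columns of its width, rows of its height, amid what is visible of it).
- outline_of(camera, name): "mask" (384x512 bool, what is visible of it) and "centre" ([column, row] as shares, 0 to 1, of the picture: columns of its width, rows of its height, amid what is visible of it).
- landmark_of(camera, name): "centre" ([column, row] as shares, 0 to 1, of the picture: columns of its width, rows of its height: a listed point, or the origin of a listed thing).
The state is a dict: "clock": time; "q": joint angles; "dq": joint speeds; "effort": joint torques, N m; "tool_pos": TCP position; "ee_rot": TCP orientation; "contact_force": force on the tool from outside, world axes, zero at the start; "torque": the same for the moment, N m; "finger_gap": finger opening in m; "grasp_force": force on a finger pad.
Only numpy, scipy, OpenCV 4.12 (cv2) and the standard library are available. Lean on these libraries where they do the work, as an engineer would, in place of code of your own. Each camera call takes 0.05 s, during which the arm holds its last target. There are 200 camera calls.

## Working session

There is one attempt and no reset: what is moved stays moved. The work goes in short steps, Python scripts to look and compute and a shell command to move; the robot and the scene stay as the last step left them, time stands still between calls to the robot, and variables do not carry over. Pictures are saved under pics/ and viewed, at most 10 in all, crops included, and the job is handed in when it is done.

```bash
ls; mkdir -p pics; python3 - <<'E'
from cell import *
import cv2,numpy as np
a=read_camera("scene");b=read_camera("side")
cv2.imwrite("pics/a.png",np.hstack([a,b])[:, :]) 
cv2.imwrite("pics/scene.png",a);cv2.imwrite("pics/side.png",b)
np.set_printoptions(precision=4,suppress=True)
for c in("scene","side","wrist"):print(c,camera_info(c))
for c in("scene","side"):
  for n in("marker","fence_face","stylus_tip","bar","spot","console","key_blue_base","key_yellow_base","key_green_base","key_red_base","head_end"):
    print(c,n,[(round(d["conf"],2),[round(d["centre"][0]*512,1),round(d["centre"][1]*384,1)]) for d in landmark_of(c,n)][:3])
print(state())
E
```

```text
pics
scene {'mtx': array([[396.9304,   0.    , 256.6099],
       [  0.    , 396.9304, 193.5083],
       [  0.    ,   0.    ,   1.    ]]), 'pose': array([[ 0.7402,  0.522 , -0.4238,  1.0372],
       [ 0.6723, -0.5849,  0.4538, -0.6233],
       [-0.011 , -0.6208, -0.7839,  1.1225],
       [ 0.    ,  0.    ,  0.    ,  1.    ]])}
side {'mtx': array([[351.0478,   0.    , 253.867 ],
       [  0.    , 351.0478, 189.6992],
       [  0.    ,   0.    ,   1.    ]]), 'pose': array([[ 0.9243, -0.3   ,  0.2361,  0.2837],
       [-0.3818, -0.7233,  0.5754, -0.5963],
       [-0.0018, -0.6219, -0.7831,  0.8843],
       [ 0.    ,  0.    ,  0.    ,  1.    ]])}
wrist {'mtx': array([[342.544 ,   0.    , 249.8246],
       [  0.    , 342.544 , 190.707 ],
       [  0.    ,   0.    ,   1.    ]]), 'mount': array([[-0.    , -0.9672, -0.2541,  0.0692],
       [ 1.    , -0.    ,  0.0001,  0.0003],
       [-0.0001, -0.2541,  0.9672, -0.1387],
       [ 0.    ,  0.    ,  0.    ,  1.    ]])}
scene marker [(0.81, [332.6, 180.5]), (0.23, [216.2, 243.1])]
scene fence_face [(0.85, [321.3, 194.3])]
scene stylus_tip [(0.8
[... 931 characters left out ...]
83, [274.6, 323.3]), (0.27, [277.1, 297.9])]
side key_green_base [(0.75, [281.0, 261.1])]
side key_red_base [(0.85, [277.9, 300.5]), (0.21, [242.2, 143.6])]
side head_end [(0.61, [245.4, 107.5]), (0.48, [272.7, 301.8])]
{'clock': 1.2, 'q': array([-7.2259, 12.6254, 87.462 , -0.0012, 79.9109, -7.2242]), 'dq': array([ 0.0358,  0.0688,  0.1183, -0.0116,  0.0396,  0.1346]), 'effort': array([ -0.0002, -49.4585, -38.7707,   0.0698,   0.0471,   0.0001]), 'tool_pos': array([ 0.625 , -0.    ,  0.2446]), 'ee_rot': array([179.9986,   0.0014,  89.9985]), 'contact_force': array([ 0.054 , -0.0311,  0.0132]), 'torque': array([-0.027 , -0.0069,  0.0223]), 'grasp_force': 0.0, 'finger_gap': 0.0871830506613907}
```

View pics/scene.png

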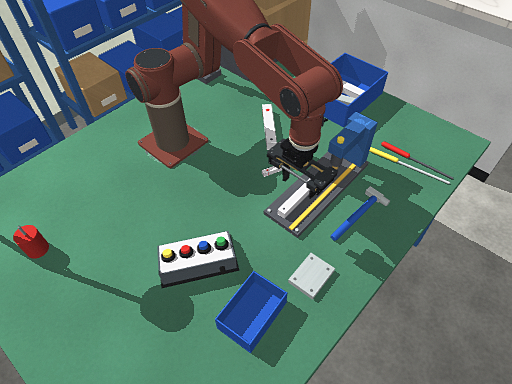

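View pics/side.png

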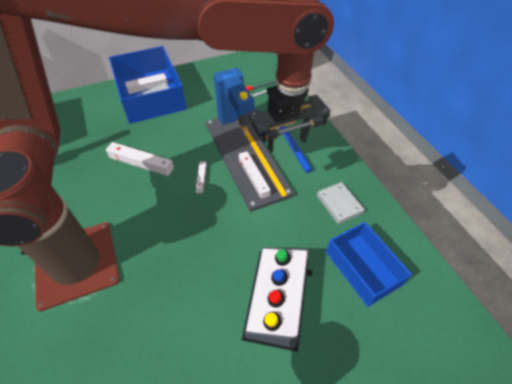

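The candidates for the bar, as scene pixels and then side pixels:
- (269,128) / (139,164): lies off the machine and looks longer.
- (268,168) / (201,180): small, off the bed.
- (295,197) / (253,175): lies on the dark bed along the fence, which fits the description.

I'll check sizes by triangulation and confirm in a crop.

```bash
cat > h.py <<'E'
from cell import *
import cv2,numpy as np
np.set_printoptions(precision=4,suppress=True)
C={c:camera_info(c) for c in("scene","side")}
def ray(c,uv,T=None):
    i=camera_info(c); T=i["pose"] if T is None else T
    d=T[:3,:3]@np.linalg.inv(i["mtx"])@[uv[0],uv[1],1]; return T[:3,3],d
def atz(c,uv,z,T=None):
    o,d=ray(c,uv,T); return o+d*(z-o[2])/d[2]
def tri(a,b):
    (o,d),(p,e)=ray("scene",a),ray("side",b)
    A=np.stack([d,-e],1); s=np.linalg.lstsq(A,p-o,rcond=None)[0]
    x,y=o+s[0]*d,p+s[1]*e
    return (x+y)/2,np.linalg.norm(x-y)
def proj(c,X,T=None):
    i=camera_info(c);T=i["pose"] if T is None else T
    q=i["mtx"]@(T[:3,:3].T@(np.asarray(X)-T[:3,3])); return q[:2]/q[2]
E
python3 - <<'E'
from h import *
P={"marker":((332.6,180.5),(240.4,145.3),0),"fence":((321.3,194.3),(258.3,152.1),.026),"tip":((332.2,168.8),(241.2,134),.056),"head":((335.2,148.9),(245.4,107.5),.185),
"bar":((295.4,197.1),(252.9,175.7),.02),"spot":((305.7,184.8),(244.6,159.5),.05),"bigbar":((268.9,128.5),(138.6,164),0),"bigspot":((266.2,108.5),(119.3,150.6),.03),"small":((268.8,168.1),(200.1,183.7),0),
"console":((199.2,259.4),(275.7,297.5),0),"blue":((203.1,249.7),(281.9,276.2),.056),"yellow":((168.9,257.4),(274.6,323.3),.056),"green":((217.8,243.2),(281,261.1),.056),"red":((188.5,254.2),(277.9,300.5),.056)}
for k,(a,b,z) in P.items(): print(k,*tri(a,b),atz("scene",a,z),atz("side",b,z))
a=cv2.imread("pics/scene.png")[70:250,190:400];b=cv2.imread("pics/side.png")[80:260,90:300]
cv2.imwrite("pics/c1.png",cv2.resize(np.hstack([a,b]),(798,342),interpolation=cv2.INTER_CUBIC))
E
```

```text
marker [ 0.59    0.2764 -0.0199] 0.0031687286657110137 [0.5984 0.2588 0.    ] [0.5833 0.2593 0.    ]
fence [0.6158 0.1637 0.0333] 0.014670639617286901 [0.6161 0.1601 0.026 ] [0.619 0.18  0.026]
tip [0.5872 0.2584 0.055 ] 0.0022757294594538597 [0.5871 0.259  0.056 ] [0.5867 0.2557 0.056 ]
head [0.5963 0.2332 0.1828] 0.0004017475539554987 [0.5974 0.2309 0.185 ] [0.5954 0.2309 0.185 ]
bar [0.5595 0.0845 0.0328] 0.001677935590837521 [0.5535 0.0938 0.02  ] [0.5636 0.0936 0.02  ]
spot [0.5567 0.1459 0.0457] 0.0034171484405721713 [0.5594 0.1408 0.05  ] [0.5553 0.1444 0.05  ]
bigbar [ 0.228   0.3249 -0.0144] 0.003002832924331078 [0.2372 0.3148 0.    ] [0.2292 0.3081 0.    ]
bigspot [0.1823 0.3576 0.0426] 0.009514484678546136 [0.1685 0.3754 0.03  ] [0.1822 0.3648 0.03  ]
small [0.3951 0.1313 0.0197] 0.006189684788103477 [0.382  0.1485 0.    ] [ 0.3979  0.1437 -0.    ]
console [ 0.4688 -0.2924 -0.0106] 0.0022344824899356995 [ 0.4739 -0.2944  0.    ] [ 0.4666 -0.2972  0.    ]
blue [ 0.4901 -0.2793  0.0655] 0.006715310796781032 [ 0.486  -0.2798  0.056 ] [ 0.4925 -0.272   0.056 ]
yellow [ 0.4274 -0.369   0.0544] 0.00283562980761151 [ 0.428  -0.3679  0.056 ] [ 0.4271 -0.3709  0.056 ]
green [ 0.5064 -0.2358  0.0624] 0.0005318156881557833 [ 0.5031 -0.2331  0.056 ] [ 0.5082 -0.2332  0.056 ]
red [ 0.459  -0.3195  0.0455] 0.003778673773176074 [ 0.4643 -0.3205  0.056 ] [ 0.4568 -0.3249  0.056 ]
```

View pics/c1.png

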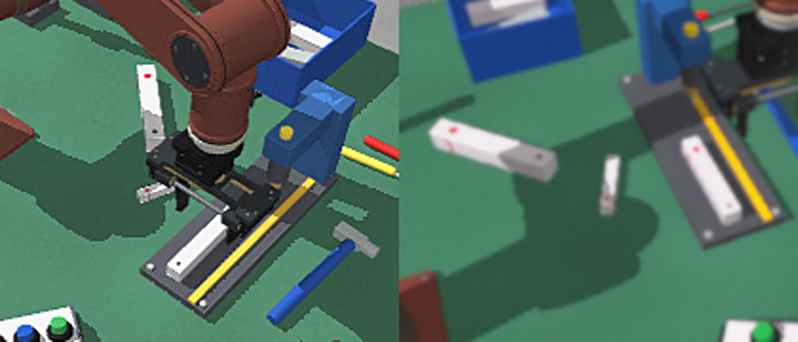

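The crop confirms it: the bar on the bed, about 130 px up-left of the fence's near end, with its red spot toward the column, is the one meant. The big one by the bin and the stub are decoys. Next I'll take the wrist view for precision.

```bash
cat >> h.py <<'E'
from scipy.spatial.transform import Rotation as R
def wristT():
    s=state(); T=np.eye(4); T[:3,:3]=R.from_euler("xyz",s["ee_rot"],degrees=True).as_matrix(); T[:3,3]=s["tool_pos"]
    return T@camera_info("wrist")["mount"]
E
python3 - <<'E'
from h import *
T=wristT();im=read_camera("wrist");cv2.imwrite("pics/w1.png",im);np.save("w1T.npy",T)
for n in("bar","spot","marker","stylus_tip","fence_face"):
    print(n,[(round(d["conf"],2),np.array(d["centre"])*[512,384]) for d in landmark_of("wrist",n)][:3])
for n in("bar",):
  for d in outline_of("wrist",n)[:3]:
    m=d["mask"].astype(np.uint8); print(d["conf"],cv2.minAreaRect(cv2.findNonZero(m)))
E
```

```text
bar [(0.82, array([193.024 ,  79.7952])), (0.82, array([38.6048,  4.1088]))]
spot [(0.95, array([15.2064, 39.7824])), (0.83, array([180.7872,   9.216 ]))]
marker []
stylus_tip []
fence_face []
0.95 ((24.44166374206543, 29.138694763183594), (33.7740478515625, 67.58106994628906), 13.348727226257324)
0.7 ((188.84117126464844, 86.4352798461914), (176.17184448242188, 37.81137466430664), 85.60128784179688)
```

View pics/w1.png

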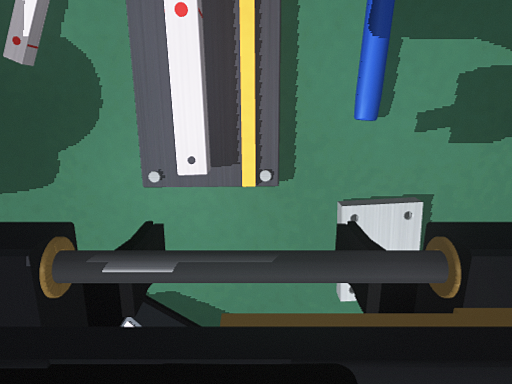

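The wrist view shows the spot at (181,9), the bar top between columns 165 and 208, the yellow fence at columns 240-256 ending at row 186, and the bed front edge at row 186.

```bash
python3 - <<'E'
from h import *
T=np.load("w1T.npy");im=cv2.imread("pics/w1.png").astype(int);b,g,r=im[...,0],im[...,1],im[...,2]
y=(r>150)&(g>120)&(b<110)
# fence left edge: first yellow px per row; 
rows=range(5,180,3); L=np.array([atz("wrist",(np.where(y[v])[0].min()-.5,v),.026,T) for v in rows]);Rr=np.array([atz("wrist",(np.where(y[v])[0].max()+.5,v),.026,T) for v in rows])
def fit(P):
    p=np.polyfit(P[:,1],P[:,0],1); return p,np.std(P[:,0]-np.polyval(p,P[:,1]))
pl,_=fit(L);pr,_=fit(Rr);print("fence L",fit(L),"R",fit(Rr))
th=np.arctan(-(pl[0]+pr[0])/2);print("yaw L,R",np.degrees(np.arctan(-pl[0])),np.degrees(np.arctan(-pr[0])))
vv=np.where(y[:, 246:252].all(1))[0].max();e=atz("wrist",(249,vv+.5),.026,T);print("end row",vv,e)
w=(im.min(2)>150)
Bl=[];Br=[]
for v in range(25,150,3):
    c=np.where(w[v,140:235])[0]+140
    Bl.append(atz("wrist",(c.min()-.5,v),.05,T));Br.append(atz("wrist",(c.max()+.5,v),.05,T))
Bl,Br=map(np.array,(Bl,Br));print("bar L",fit(Bl),"R",fit(Br))
red=((r>150)&(g<80)&(b<80));red[:,:150]=0;red[:,192:]=0;red[22:]=0
v,u=np.where(red);print("spot",u.mean(),v.mean(),np.ptp(u),np.ptp(v),atz("wrist",(u.mean(),v.mean()),.05,T))
# bar end
c=np.where(w[:,175:200].sum(1)>15)[0];print(c.max())
print("bar end",atz("wrist",(192,c.max()+.5),.05,T))
# machine origin from fence
ex=np.array([np.cos(th),np.sin(th)]);ey=np.array([-np.sin(th),np.cos(th)])
xf=np.mean([[ (L[:,:2]@ex).mean()-.015],[(Rr[:,:2]@ex).mean()-.029]]);yo=e[:2]@ey+.273
O=xf*ex+yo*ey;print("origin by fence",O,(L[:,:2]@ex).mean()-.015,(Rr[:,:2]@ex).mean()-.029)
for p in [(.5872,.2584),(.5871,.259),(.5867,.2557)]: print("tip nets in machine", (np.array(p)-O)@ex,(np.array(p)-O)@ey)
E
```

```text
fence L (array([-0.0098,  0.6163]), np.float64(0.00029771487277719316)) R (array([-0.0096,  0.6309]), np.float64(0.0002968898640575016))
yaw L,R 0.5596603109153 0.5498269393234257
end row 186 [ 0.6244 -0.02    0.026 ]
bar L (array([-0.0236,  0.553 ]), np.float64(0.00027019289952824106)) R (array([-0.0261,  0.5827]), np.float64(0.00026432268322198967))
spot 180.81203007518798 9.075187969924812 12 13 [0.5644 0.1474 0.05  ]
174
bar end [ 0.5679 -0.0017  0.05  ]
origin by fence [0.5992 0.2527] 0.6012406719053965 0.6019190051781319
tip nets in machine -0.011905545021516072 0.005781155300038006
tip nets in machine -0.011999731163459197 0.006382095372479408
tip nets in machine -0.012431662855140599 0.003086122828036513
```

Measurements agree with each other: bar width 29.7 mm, spot 149 mm from the bar's tail end, fence 14.6 mm thick and at machine yaw 0.55°. The bar has to go about 105 mm along +y and 35 mm toward +x. I'll grip it near its tail.

```bash
python3 -m pendant '[[[0.072,-0.23,0.15,0,0,-0.012,1],[0.072,-0.23,0.4,0,0,-0.012,1],[0.072,-0.23,0.6,0,0,-0.012,1],[0.072,-0.23,0.772,0,0,-0.012,1],[0.072,-0.23,0.772,0,0,-0.012,1],[0.072,-0.23,0.772,0,0,-0.012,1]]]'
```

```text
clock: 2.3
tool_pos: [0.5675, 0.018, 0.0515]
ee_rot: [-180.0, -0.0, 90.5]
contact_force: [-0.1, 0.3, -0.0]
finger_gap: 0.0871
grasp_force: 0.0
```

```bash
python3 -m pendant '[[[0,0,0,0,0,0,0.3],[0,0,0,0,0,0,0.2],[0,0,0,0,0,0,0.2],[0,0,0,0,0,0,0.2],[0,0,0,0,0,0,0.2],[0,0,0,0,0,0,0.2],[0,0,0,0,0,0,0.2]]]' 12
```

```text
clock: 3.18
tool_pos: [0.5674, 0.018, 0.0515]
ee_rot: [-180.0, 0.0, 90.6]
contact_force: [-0.5, -0.8, 0.2]
finger_gap: 0.0299
grasp_force: 12.0
```

```bash
python3 -m pendant '[[[0.05,0.01,0,0,0,0,0.2],[0.11,0.025,0,0,0,0,0.2],[0.18,0.04,0,0,0,0,0.2],[0.25,0.06,0,0,0,0,0.2],[0.32,0.08,0,0,0,0,0.2],[0.38,0.095,0,0,0,0,0.2],[0.42,0.1,0,0,0,0,0.2],[0.42,0.1,0,0,0,0,0.2],[0.42,0.1,0,0,0,0,0.2]]]'; python3 - <<'E'
from h import *
T=wristT();im=read_camera("wrist");cv2.imwrite("pics/w2.png",im);np.save("w2T.npy",T);print(state()["contact_force"])
for n in("bar","spot","stylus_tip","fence_face"):
    print(n,[(round(d["conf"],2),np.array(d["centre"])*[512,384]) for d in landmark_of("wrist",n)][:3])
E
```

```text
clock: 4.3
tool_pos: [0.5915, 0.1239, 0.0515]
ee_rot: [180.0, -0.1, 90.5]
contact_force: [1.0, 2.6, 0.4]
finger_gap: 0.0303
grasp_force: 11.9
[0.9979 2.4417 0.3427]
bar [(0.92, array([247.808 ,  95.3088]))]
spot []
stylus_tip []
fence_face [(0.94, array([301.5168, 150.7968]))]
```

View pics/w2.png

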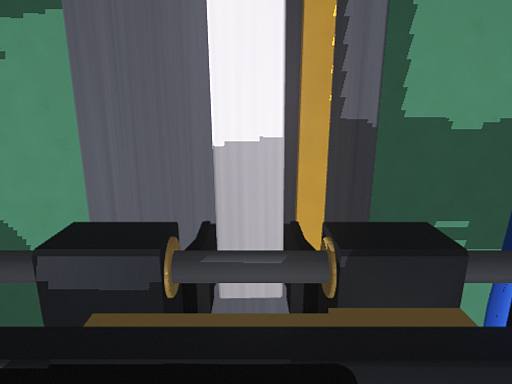

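Bar held straight, with about 8.6 mm left to the fence. The fence's left edge is near column 300 and the bar's right edge near column 284.

```bash
python3 -m pendant '[[[0,0.015,0,0,0,0,0.2],[0,0.03,0,0,0,0,0.2],[0,0.034,0,0,0,0,0.2],[0,0.036,0,0,0,0,0.2],[0,0.036,0,0,0,0,0.2]]]'; python3 -m pendant '[[[0,0.004,0,0,0,0,0.2],[0,0.004,0,0,0,0,0.2]]]'
```

```text
clock: 5.18
tool_pos: [0.5991, 0.1226, 0.0515]
ee_rot: [-179.8, 0.1, 90.6]
contact_force: [-7.0, -0.8, 7.6]
finger_gap: 0.0302
grasp_force: 12.1
clock: 5.42
tool_pos: [0.6001, 0.1227, 0.0515]
ee_rot: [-179.8, 0.1, 90.6]
contact_force: [-6.9, -0.2, 6.6]
finger_gap: 0.0304
grasp_force: 12.0
```

```bash
python3 -m pendant '[[[0,0,0,0,0,0,0.8],[0,0,0,0,0,0,0.8],[0,0,0,0,0,0,0.8],[0,0,0,0,0,0,0.8]]]';  python3 - <<'E'
from h import *
T=wristT();im=read_camera("wrist");cv2.imwrite("pics/w3.png",im);np.save("w3T.npy",T)
im=im.astype(int);b,g,r=im[...,0],im[...,1],im[...,2]
y=(r>130)&(g>100)&(b<90)&(r-b>70)
w=(np.ptp(im,axis=2)<25)&(im.min(2)>125)
for v in range(5,215,15):
    f=np.where(y[v,240:380])[0]+240; c=np.where(w[v,180:310])[0]+180
    if len(f) and len(c): print(v,c.min(),c.max(),f.min(),f.max(),*[atz("wrist",(c.min()-.5,v),.05,T)[:2],atz("wrist",(c.max()+.5,v),.05,T)[:2],atz("wrist",(f.min()-.5,v),.026,T)[:2]])
E
```

```text
clock: 5.92
tool_pos: [0.6017, 0.1232, 0.0516]
ee_rot: [180.0, 0.0, 90.5]
contact_force: [0.1, 0.2, 0.3]
finger_gap: 0.0622
grasp_force: 0.0
5 201 279 281 312 [0.5827 0.2265] [0.612  0.2268] [0.6143 0.2327]
20 201 279 281 311 [0.5826 0.2215] [0.6122 0.2217] [0.6145 0.2268]
35 202 279 280 311 [0.5828 0.2163] [0.6123 0.2165] [0.6142 0.2207]
50 203 278 280 310 [0.5831 0.211 ] [0.6121 0.2113] [0.6144 0.2145]
65 203 278 280 309 [0.5829 0.2056] [0.6123 0.2058] [0.6146 0.2082]
80 204 278 280 309 [0.5832 0.2001] [0.6124 0.2003] [0.6148 0.2017]
95 205 278 280 308 [0.5834 0.1944] [0.6126 0.1947] [0.615  0.1951]
110 206 278 280 308 [0.5837 0.1887] [0.6128 0.1889] [0.6152 0.1883]
125 207 278 280 307 [0.584  0.1828] [0.613  0.1831] [0.6154 0.1815]
140 207 278 280 306 [0.5838 0.1768] [0.6132 0.177 ] [0.6157 0.1744]
155 209 278 280 306 [0.5845 0.1706] [0.6133 0.1709] [0.6159 0.1672]
170 210 278 280 305 [0.5848 0.1643] [0.6135 0.1646] [0.6161 0.1598]
185 211 278 280 304 [0.5851 0.1579] [0.6137 0.1582] [0.6164 0.1523]
200 211 278 280 304 [0.5849 0.1513] [0.6139 0.1516] [0.6166 0.1446]
```

```bash
python3 -m pendant '[[[0,0,-0.1,0,0,0,0.8],[-0.05,0,-0.3,0,0,0,0.8],[-0.2,0.1,-0.5,0,0,0,0.8],[-0.25,0.2,-0.7,0,0,0,0.8],[-0.25,0.2,-0.7,0,0,0,0.8],[-0.25,0.2,-0.7,0,0,0,0.8]]]';  python3 - <<'E'
from h import *
T=wristT();im=read_camera("wrist");cv2.imwrite("pics/w4.png",im);np.save("w4T.npy",T)
for n in("bar","spot","stylus_tip"):
    print(n,[(round(d["conf"],2),np.array(d["centre"])*[512,384]) for d in landmark_of("wrist",n)][:3])
s1=read_camera("scene");s2=read_camera("side")
for c in("scene","side"):
  for n in("bar","spot","stylus_tip"):
    print(c,n,[(round(d["conf"],2),np.array(d["centre"])*[512,384]) for d in landmark_of(c,n)][:3])
X=(.599,.2527,.05); a,b=proj("scene",X),proj("side",X); print(a,b)
def crop(i,c): return cv2.resize(cv2.getRectSubPix(i,(100,100),tuple(map(float,c))),(400,400),interpolation=cv2.INTER_CUBIC)
cv2.imwrite("pics/c4.png",np.hstack([crop(s1,a),crop(s2,b)]));cv2.imwrite("pics/w4c.png",cv2.resize(im[0:210,100:380],(800,600),interpolation=cv2.INTER_CUBIC))
cv2.imwrite("pics/s4.png",s1);cv2.imwrite("pics/d4.png",s2)
E
```

```text
clock: 6.72
tool_pos: [0.6518, 0.0613, 0.226]
ee_rot: [-180.0, -0.0, 90.5]
contact_force: [0.1, 0.0, -0.8]
finger_gap: 0.0696
grasp_force: 0.0
bar [(0.63, array([12.1856, 64.2816])), (0.6, array([192.3072,  28.1088]))]
spot []
stylus_tip []
scene bar [(0.87, array([269.5168, 128.4864])), (0.69, array([279.3984, 168.4992])), (0.63, array([323.0208, 188.3136]))]
scene spot [(0.69, array([267.8784, 171.9168])), (0.67, array([265.1136, 112.2048])), (0.61, array([330.7008, 171.3024]))]
scene stylus_tip [(0.84, array([332.3904, 169.8048])), (0.36, array([335.9744, 149.2992]))]
side bar [(0.63, array([253.696, 153.792])), (0.62, array([138.9056, 160.704 ])), (0.57, array([202.7008, 182.016 ]))]
side spot [(0.85, array([245.2992, 135.5136])), (0.71, array([118.016, 146.112])), (0.68, array([201.5232, 182.8992]))]
side stylus_tip [(0.86, array([240.4864, 135.5136]))]
[333.6729 172.5388] [244.8655 134.9126]
```

View pics/w4c.png

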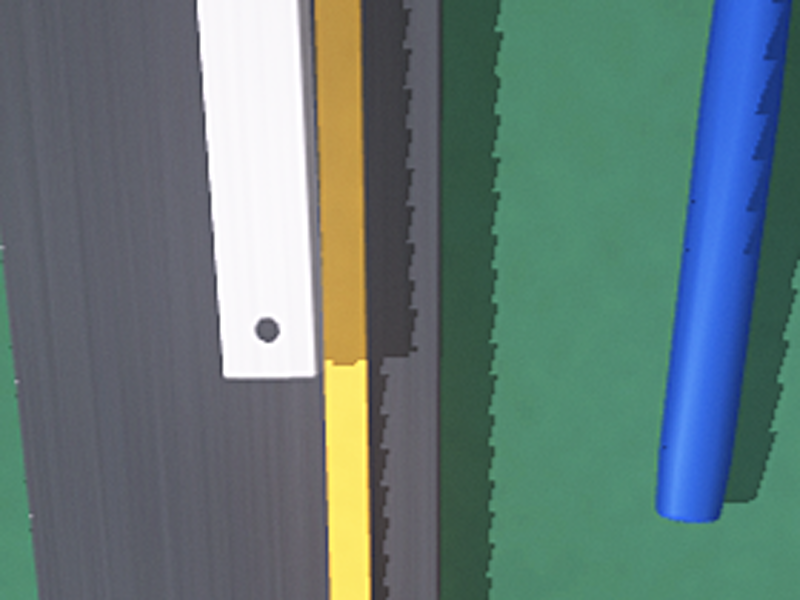

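View pics/c4.png

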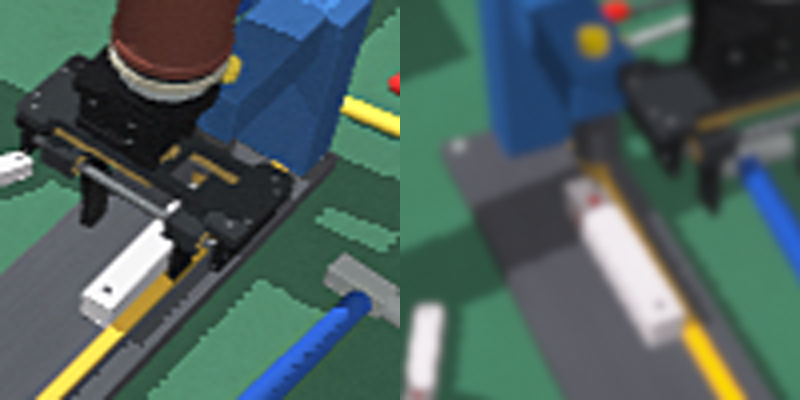

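The bar's tail sits at the fence, but its far end seems slightly off it: the grey strip widens upward. I'll measure that.

```bash
python3 - <<'E'
from h import *
T=np.load("w4T.npy");im=cv2.imread("pics/w4.png").astype(int);b,g,r=im[...,0],im[...,1],im[...,2]
y=(r-b>70)&(r>120);w=im.min(2)>180
A=[[],[],[],[]]
for v in range(3,126,4):
    c=np.where(w[v,160:215])[0]+160;f=np.where(y[v,190:250])[0]+190
    for k,(u,z) in enumerate([(c.min()-.5,.05),(c.max()+.5,.05),(f.min()-.5,.026),(f.max()+.5,.026)]): A[k].append(atz("wrist",(u,v),z,T))
for a in A:
    a=np.array(a);p=np.polyfit(a[:,1],a[:,0],1);print(np.degrees(np.arctan(-p[0])),np.polyval(p,[.11,.2,.28]))
v=np.where(w[:,185:205].sum(1)>12)[0].max();print("tail",v,atz("wrist",(195,v+.5),.05,T))
E
```

```text
1.5479132728643277 [0.5859 0.5835 0.5813]
1.6327555307416273 [0.6153 0.6128 0.6105]
0.41149968862514835 [0.6156 0.615  0.6144]
0.580746662130212 [0.63   0.6291 0.6283]
tail 131 [0.6017 0.103  0.05  ]
```

The y position is right: tail at 0.1030 against 0.1027 wanted. The bar is yawed about 1.1°, with its tail touching the fence and its far end 4 mm off. I'll pivot it flush by pushing low with only the front finger, keeping the other finger beyond the fence.

```bash
python3 -m pendant '[[[0.15,-0.1,0,0,0,0,0.8],[0.276,-0.172,0.1,0,0,0,0.8],[0.276,-0.172,0.3,0,0,0,0.8],[0.276,-0.172,0.5,0,0,0,0.8],[0.276,-0.172,0.65,0,0,0,0.8],[0.276,-0.172,0.716,0,0,0,0.8],[0.276,-0.172,0.716,0,0,0,0.8],[0.276,-0.172,0.716,0,0,0,0.8]]]'
```

```text
clock: 8.32
tool_pos: [0.6101, 0.13, 0.0497]
ee_rot: [179.8, -0.0, 90.5]
contact_force: [0.3, -0.6, 0.6]
finger_gap: 0.0695
grasp_force: 0.0
```

```bash
python3 -m pendant '[[[0,0.015,0,0,0,0,0.8],[0,0.032,0,0,0,0,0.8],[0,0.034,0,0,0,0,0.8],[0,0.036,0,0,0,0,0.8],[0,0.038,0,0,0,0,0.8],[0,0.04,0,0,0,0,0.8]]]';python3 -m pendant '[[[0,0.002,0,0,0,0,0.8],[0,0.004,0,0,0,0,0.8],[0,0.004,0,0,0,0,0.8]]]'
```

```text
clock: 9.07
tool_pos: [0.6183, 0.13, 0.0474]
ee_rot: [-180.0, 0.0, 90.5]
contact_force: [-0.3, 0.1, 0.3]
finger_gap: 0.0694
grasp_force: 0.0
clock: 9.45
tool_pos: [0.6194, 0.13, 0.0475]
ee_rot: [-180.0, 0.0, 90.5]
contact_force: [-1.0, 0.7, 0.7]
finger_gap: 0.0696
grasp_force: 0.1
```

```bash
python3 -m pendant '[[[0,0.003,0,0,0,0,0.8],[0,0.006,0,0,0,0,0.8],[0,0.006,0,0,0,0,0.8]]]';python3 -m pendant '[[[0,0.003,0,0,0,0,0.8],[0,0.006,0,0,0,0,0.8],[0,0.006,0,0,0,0,0.8]]]'
```

```text
clock: 9.82
tool_pos: [0.6195, 0.13, 0.0473]
ee_rot: [-179.8, 0.0, 90.6]
contact_force: [-5.7, -0.8, 4.4]
finger_gap: 0.0697
grasp_force: 3.0
clock: 10.2
tool_pos: [0.6197, 0.13, 0.0472]
ee_rot: [-179.6, 0.0, 90.6]
contact_force: [-10.9, -1.5, 9.1]
finger_gap: 0.0697
grasp_force: 5.4
```

```bash
cat >> h.py <<'E'
def angles(im,T,vs,bx,fx,wt=180):
    im=im.astype(int);b,r=im[...,0],im[...,2]
    y=(r-b>70)&(r>110);w=im.min(2)>wt;A=[[],[],[]]
    for v in vs:
        c=np.where(w[v,bx[0]:bx[1]])[0]+bx[0];f=np.where(y[v,fx[0]:fx[1]])[0]+fx[0]
        if len(c)<5 or len(f)<3: continue
        for k,(u,z) in enumerate([(c.min()-.5,.05),(c.max()+.5,.05),(f.max()+.5,.026)]):A[k].append(atz("wrist",(u,v),z,T))
    for a in A:
        a=np.array(a);p=np.polyfit(a[:,1],a[:,0],1);print(np.degrees(np.arctan(-p[0])),np.polyval(p,[.11,.2,.28]))
E
python3 - <<'E'
from h import *
angles(cv2.imread("pics/w3.png"),np.load("w3T.npy"),range(3,130,5),(170,300),(270,380),120)
T=wristT();im=read_camera("wrist");cv2.imwrite("pics/w5.png",im);np.save("w5T.npy",T)
angles(im,T,range(3,130,5),(100,290),(200,380),120)
E
```

```text
1.5589928265667057 [0.5857 0.5833 0.5811]
1.795676697049139 [0.6157 0.6128 0.6103]
0.538913586147817 [0.6293 0.6285 0.6277]
1.5701207433847053 [0.5861 0.5836 0.5815]
1.6876530940205794 [0.6165 0.6138 0.6115]
0.4154926386520308 [0.6292 0.6286 0.628 ]
```

View pics/w5.png

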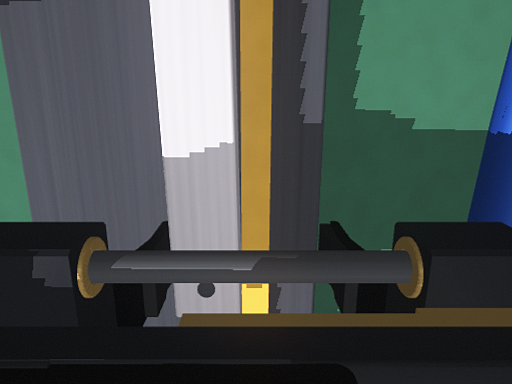

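The push didn't pivot it: 11 N at a short lever, with some downward bind, isn't enough. The first grip at 12 N was also too weak to align the bar. I'll regrip hard, so the pads square it to the fence direction, then press it in.

```bash
python3 -m pendant '[[[0,-0.03,0,0,0,0,0.8],[0,-0.06,-0.02,0,0,0,0.8],[0,-0.088,-0.02,0,0,0,0.8],[0,-0.088,-0.02,0,0,0,0.2],[0,-0.088,-0.02,0,0,0,0.2],[0,-0.088,-0.02,0,0,0,0.2],[0,-0.088,-0.02,0,0,0,0.2],[0,-0.088,-0.02,0,0,0,0.2],[0,-0.088,-0.02,0,0,0,0.2],[0,-0.088,-0.02,0,0,0,0.2]]]' 55; python3 - <<'E'
from h import *
T=wristT();im=read_camera("wrist");cv2.imwrite("pics/w6.png",im)
angles(im,T,range(3,110,5),(160,300),(270,380),120)
E
```

```text
clock: 11.5
tool_pos: [0.5998, 0.1298, 0.0524]
ee_rot: [-179.9, 0.0, 90.5]
contact_force: [-6.2, 0.3, 4.6]
finger_gap: 0.0296
grasp_force: 54.9
1.3592904633439133 [0.5856 0.5835 0.5816]
1.4092260099126817 [0.6151 0.6129 0.611 ]
0.5589618527700279 [0.6293 0.6285 0.6277]
```

```bash
python3 -m pendant '[[[0,-0.012,0,0,0,0,0.2],[0,-0.012,0,0,0,0.02,0.2],[0,-0.012,0,0,0,0.02,0.2],[0,-0.012,0,0,0,0.02,0.2]]]'; python3 - <<'E'
from h import *
T=wristT();im=read_camera("wrist");cv2.imwrite("pics/w6.png",im)
angles(im,T,range(3,110,5),(160,300),(270,380),120)
E
```

```text
clock: 12.05
tool_pos: [0.5974, 0.1297, 0.0524]
ee_rot: [-180.0, 0.0, 89.6]
contact_force: [-0.5, -0.6, -0.9]
finger_gap: 0.0297
grasp_force: 54.9
0.2930302162681097 [0.5827 0.5822 0.5818]
0.6999459478509855 [0.6128 0.6117 0.6108]
0.5919907922478587 [0.6293 0.6284 0.6276]
```

```bash
python3 -m pendant '[[[0,0.006,0,0,0,0,0.2],[0,0.01,0,0,0,0,0.2],[0,0.012,0,0,0,0,0.2],[0,0.014,0,0,0,0,0.2],[0,0.014,0,0,0,0,0.2]]]'; python3 - <<'E'
from h import *
T=wristT();im=read_camera("wrist");cv2.imwrite("pics/w6.png",im)
angles(im,T,range(3,110,5),(160,300),(270,380),120)
E
```

```text
clock: 12.72
tool_pos: [0.6003, 0.1299, 0.0524]
ee_rot: [-179.9, -0.0, 89.7]
contact_force: [-6.5, -0.3, 3.5]
finger_gap: 0.0297
grasp_force: 54.9
0.4176631608098673 [0.5856 0.5849 0.5843]
0.3831472237761264 [0.6149 0.6143 0.6138]
0.4016513701432216 [0.629  0.6284 0.6279]
```

The bar is now parallel to the fence (0.40° against 0.40°) with its face at 0.6149 against 0.615. Release, raise and go to the console.

```bash
python3 -m pendant '[[[0,0,0,0,0,0,0.6],[0,0,0,0,0,0,0.7],[0,0,0,0,0,0,0.8],[0,0,-0.15,0,0,0,0.8],[0,0,-0.4,0,0,0,0.8],[0,0,-0.6,0,0,0,0.8],[-0.25,0.1,-0.7,0,0,0,0.8],[-0.25,0.2,-0.7,0,0,0,0.8],[-0.25,0.2,-0.7,0,0,0,0.8],[-0.25,0.2,-0.7,0,0,0,0.8]]]'; python3 - <<'E'
from h import *
T=wristT();im=read_camera("wrist");cv2.imwrite("pics/w7.png",im);print(T[:3,3])
angles(im,T,range(3,118,4),(140,225),(180,260),180)
w=im.min(2)>180;v=np.where(w[:,180:205].sum(1)>12)[0].max();print("tail",v,atz("wrist",(195,v+.5),.05,T))
E
```

```text
clock: 14.02
tool_pos: [0.6499, 0.0672, 0.2268]
ee_rot: [-179.9, -0.0, 89.6]
contact_force: [-0.1, -0.1, -0.5]
finger_gap: 0.0694
grasp_force: 0.0
[0.6508 0.1364 0.3655]
0.47149479868092486 [0.586  0.5852 0.5846]
0.5562328329661516 [0.6154 0.6146 0.6138]
0.5004407315224684 [0.6299 0.6291 0.6284]
tail 138 [0.6    0.1033 0.05  ]
```

Flush: the face is at 0.6146 against 0.6151 and the tail at 0.1033 against 0.1027. On to the console.

```bash
python3 -m pendant '[[[-0.25,-0.1,-0.1,0,0,0.2,0],[-0.5,-0.2,-0.1,0,0,0.4,0],[-0.75,-0.3,-0.1,0,0,0.6,0],[-1,-0.5,-0.1,0,0,0.66,0],[-1,-0.6,-0.1,0,0,0.66,0],[-1,-0.6,-0.1,0,0,0.66,0]]]' 20; python3 -m pendant '[[[-0.3,-0.1,0,0,0,0,0],[-0.5,-0.2,0,0,0,0,0],[-0.5,-0.2,0,0,0,0,0],[-0.5,-0.2,0,0,0,0,0]]]' ; python3 - <<'E'
from h import *
T=wristT();im=read_camera("wrist");cv2.imwrite("pics/w8.png",im);np.save("w8T.npy",T);print(T[:3,3])
for n in("console","key_blue_base","key_yellow_base","key_green_base","key_red_base"):
    print(n,[(round(d["conf"],2),np.array(d["centre"])*[512,384]) for d in landmark_of("wrist",n)][:3])
s1=read_camera("scene");cv2.imwrite("pics/s8.png",s1);s2=read_camera("side");cv2.imwrite("pics/d8.png",s2)
for c in("scene","side"):
  for n in("bar","spot","stylus_tip"):
    print(c,n,[(round(d["conf"],2),np.array(d["centre"])*[512,384]) for d in landmark_of(c,n)][:3])
def crop(i,c): return cv2.resize(cv2.getRectSubPix(i,(50,70),tuple(map(float,c))),(250,350),interpolation=cv2.INTER_CUBIC)
X=(.599,.24,.06)
A=np.hstack([crop(s1,proj("scene",X)),crop(s2,proj("side",X))]);I=cv2.resize(im,(467,350))[:,:300]
cv2.imwrite("pics/c8.png",np.hstack([A,I]))
E
```

```text
clock: 14.82
tool_pos: [0.4961, -0.183, 0.2519]
ee_rot: [-179.9, 0.0, 59.8]
contact_force: [-0.3, 0.3, -0.1]
finger_gap: 0.0176
grasp_force: 0.0
clock: 15.32
tool_pos: [0.3935, -0.2648, 0.2526]
ee_rot: [180.0, -0.0, 59.9]
contact_force: [-0.4, 0.6, -0.1]
finger_gap: 0.0005
grasp_force: 0.0
[ 0.4283 -0.205   0.3913]
console [(0.88, array([322.7136, 157.7856]))]
key_blue_base [(0.89, array([335.5136, 132.7104]))]
key_yellow_base [(0.28, array([331.1104, 190.8096]))]
key_green_base [(0.85, array([347.5968,  74.1888]))]
key_red_base [(0.71, array([329.5232, 189.504 ]))]
scene bar [(0.85, array([269.2096, 130.5984])), (0.74, array([277.9136, 168.3072])), (0.68, array([320.8192, 185.8176]))]
scene spot [(0.75, array([331.6224, 173.9136])), (0.65, array([270.1824, 170.4192])), (0.6, array([264.704, 110.208]))]
scene stylus_tip [(0.82, array([334.6944, 174.6816])), (0.17, array([184.7808, 249.4848]))]
side bar [(0.48, array([199.2192, 180.4032]))]
side spot [(0.55, array([118.8864, 146.304 ])), (0.4, array([198.6048, 183.2064]))]
side stylus_tip []
```

View pics/c8.png

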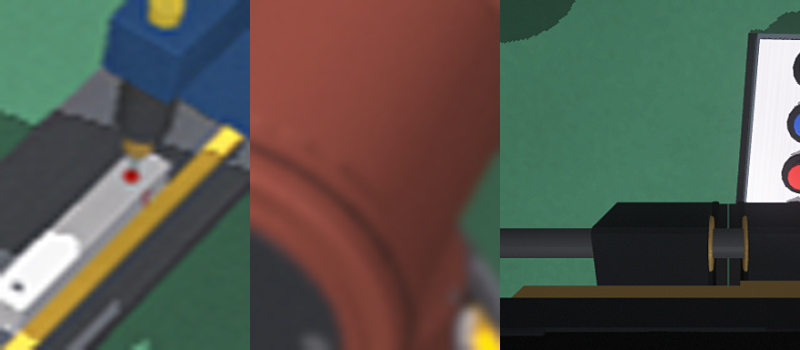

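The scene crop shows the red spot near (131,176), with the stylus possibly a few mm toward the column. I'll enlarge it and measure.

```bash
python3 - <<'E'
from h import *
im=cv2.imread("pics/s8.png");i=im.astype(int);b,g,r=i[...,0],i[...,1],i[...,2]
c=proj("scene",(.599,.24,.06));x0,y0=int(c[0]-25+.5),int(c[1]-35+.5);print(x0,y0)
red=np.clip(r-np.maximum(g,b)-40,0,None).astype(float);red[:y0+25]=0;red[y0+45:]=0;red[:,:x0+20]=0;red[:,x0+33]=0;red[:,x0+29:]=0
v,u=np.nonzero(red);wt=red[v,u];uc,vc=(u*wt).sum()/wt.sum(),(v*wt).sum()/wt.sum();print("spot px",uc,vc,atz("scene",(uc,vc),.05))
S=atz("scene",(uc,vc),.05)
print("tip px if aligned",proj("scene",S+[0,0,.006]),"collar bottom",proj("scene",S+[0,0,.03]),"collar top",proj("scene",S+[0,0,.055]),"+5mm y tip",proj("scene",S+[0,.005,.006]))
k=12;a0,b0=x0+8,y0+10
crop=cv2.resize(im[b0:b0+40,a0:a0+50],(600,480),interpolation=cv2.INTER_NEAREST)
for dy,col in((0,(0,255,0)),(.005,(255,0,255))):
  P=[tuple(int(round((q-o+.5)*k)) for q,o in zip(proj("scene",S+[0,dy,z]),(a0,b0))) for z in(.006,.03,.055)]
  for p in P: cv2.circle(crop,p,3,col,-1)
cv2.imwrite("pics/c9.png",crop)
# keys
T=np.load("w8T.npy");w=cv2.imread("pics/w8.png");h=cv2.cvtColor(w,cv2.COLOR_BGR2HSV)
w[:, :].astype(int)
for n,(lo,hi) in {"blue":(100,130),"green":(45,75),"yellow":(20,34),"red":(0,8)}.items():
  m=((h[...,0]>=lo)&(h[...,0]<=hi)&(h[...,1]>130)&(h[...,2]>70)).astype(np.uint8)
  m[:, :260]=0
  nn,_,st,ce=cv2.connectedComponentsWithStats(m)
  print(n,[(s[2:5],q) for s,q in zip(st[1:],ce[1:]) if s[4]>120])
E
```

```text
307 138
spot px 333.1902173913044 172.95652173913044 [0.5989 0.2499 0.05  ]
tip px if aligned [333.4257 171.8457] collar bottom [334.3833 167.3277] collar top [335.4087 162.4904] +5mm y tip [334.2424 171.063 ]
blue [(array([ 13,  24, 170], dtype=int32), array([507.1   ,   8.1059])), (array([  63,  126, 3625], dtype=int32), array([488.544 ,  50.9559])), (array([ 31,  31, 750], dtype=int32), array([337.0827, 136.2053]))]
green [(array([ 33,  34, 862], dtype=int32), array([345.1636,  72.2668]))]
yellow [(array([ 39,  18, 267], dtype=int32), array([279.8427, 316.8577])), (array([108,  18, 909], dtype=int32), array([351.6898, 316.7877]))]
red [(array([ 29,  27, 588], dtype=int32), array([329.6327, 194.4405]))]
```

View pics/c9.png

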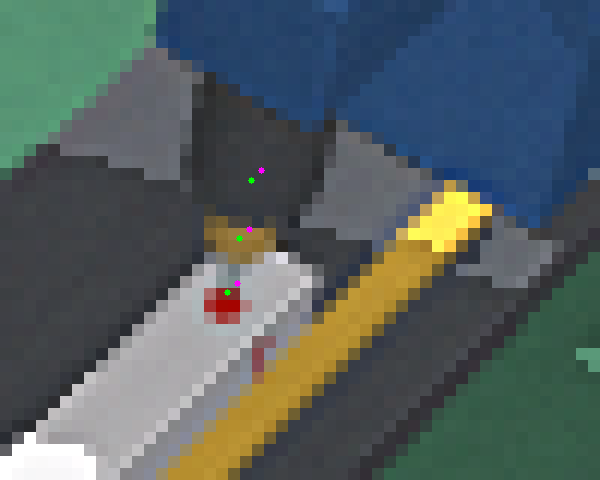

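The collar and stylus line up with the prediction for an aligned spot (green dots; collar centre column 240 against 239), so the bar is placed to within 1-2 mm. Now the keys.

```bash
python3 - <<'E'
from h import *
T=np.load("w8T.npy")
px={"green":(345.16,72.27),"blue":(337.08,136.2),"red":(329.63,194.44)}
for z in(.077,.083,.089): print(z,{k:atz("wrist",p,z,T)[:2] for k,p in px.items()})
w=cv2.imread("pics/w8.png");m=((w.min(2)>170)).astype(np.uint8);m[:, :240]=0;m[205:]=0
n,l,s,c=cv2.connectedComponentsWithStats(m);k=1+np.argmax(s[1:,4]);q=cv2.minAreaRect(cv2.findNonZero((l==k).astype(np.uint8)));print(q)
g=cv2.goodFeaturesToTrack((l==k).astype(np.uint8)*255,8,.05,20);print(g.reshape(-1,2))
m2=(l==k)
for side in("min","max"):
  rr=range(60,190,5);cc=[getattr(np.where(m2[v])[0],side)() for v in rr]
  z=.041 if side=="min" else .0715
  P=np.array([atz("wrist",(u+(-.5 if side=="min" else .5),v),z,T) for u,v in zip(cc,rr)])
  p=np.polyfit(P[:,1],P[:,0],1);print(side,"yaw",np.degrees(np.arctan(-p[0])),p)
cn=np.where(m2[:,300:380].sum(1)>20)[0].min();print("top row",cn)
E
```

```text
0.077 {'green': array([ 0.5124, -0.2258]), 'blue': array([ 0.4817, -0.2718]), 'red': array([ 0.4511, -0.3176])}
0.083 {'green': array([ 0.5108, -0.2254]), 'blue': array([ 0.4807, -0.2705]), 'red': array([ 0.4506, -0.3154])}
0.089 {'green': array([ 0.5092, -0.225 ]), 'blue': array([ 0.4797, -0.2692]), 'red': array([ 0.4502, -0.3133])}
((344.37933349609375, 125.94827270507812), (133.28799438476562, 167.75186157226562), 4.763641834259033)
[[352. 170.]
 [371.  76.]
 [417.  55.]
 [312. 204.]
 [271. 204.]
 [371.  45.]
 [359. 109.]
 [391. 204.]]
min yaw -33.9183273570834 [0.6724 0.6019]
max yaw -33.700951338069785 [0.6669 0.7381]
top row 44
```

```bash
cat >> h.py <<'E'
def goal(p,Rg):
    s=state();R0=R.from_euler("xyz",s["ee_rot"],degrees=True)
    print("pos",s["tool_pos"],s["ee_rot"],"F",s["contact_force"],"shift",R0.inv().apply(np.array(p)-s["tool_pos"])/.25,"turn",np.degrees((R0.inv()*R.from_matrix(Rg)).as_rotvec())/45)
ey=np.array([np.sin(np.radians(33.8)),np.cos(np.radians(33.8)),0]);ex=np.array([ey[1],-ey[0],0]);n=-np.sin(np.radians(15))*ex+np.cos(np.radians(15))*np.array([0,0,1])
RG=np.stack([ey,np.cross(-n,ey),-n],1)
BLUE=np.array([.4867,-.2745,.056])
E
python3 - <<'E'
from h import *
print(RG,np.linalg.det(RG));goal(BLUE+.066*n,RG)
E
```

```text
[[ 0.5563  0.8027  0.2151]
 [ 0.831  -0.5373 -0.144 ]
 [ 0.      0.2588 -0.9659]] 0.9999999999999999
pos [ 0.3931 -0.2652  0.2525] [-179.9976   -0.0001   59.9425] F [-0.9028 -0.6134 -0.1333] shift [0.1599 0.2744 0.5311] turn [-0.3333 -0.0109  0.0827]
```

```bash
python3 -m pendant '[[[0.08,0.14,0.1,-0.2,0,0.08,0],[0.16,0.274,0.2,-0.333,-0.011,0.083,0],[0.16,0.274,0.4,-0.333,-0.011,0.083,0],[0.16,0.274,0.531,-0.333,-0.011,0.083,0],[0.16,0.274,0.531,-0.333,-0.011,0.083,0],[0.16,0.274,0.531,-0.333,-0.011,0.083,0],[0.16,0.274,0.531,-0.333,-0.011,0.083,0]]]'; python3 - <<'E'
from h import *
goal(BLUE+.066*n,RG)
s=state();print("F along n",s["contact_force"]@n)
E
```

```text
clock: 16.9
tool_pos: [0.4737, -0.2661, 0.1222]
ee_rot: [164.8, 0.0, 56.2]
contact_force: [-0.2, -1.0, -0.1]
finger_gap: 0.0006
grasp_force: 0.0
pos [ 0.4737 -0.2661  0.1222] [164.7868   0.0194  56.1723] F [-0.1526 -0.9505 -0.1164] shift [ 0.0009 -0.0087  0.0079] turn [ 0.0047  0.0006 -0.0005]
F along n -0.21642127430766095
```

```bash
python3 -m pendant '[[[0,0,0.02,0,0,0,0],[0,0,0.036,0,0,0,0],[0,0,0.044,0,0,0,0],[0,0,0.052,0,0,0,0],[0,0,0.052,0,0,0,0]]]'; python3 -c "
from h import *
s=state();print('Fn',s['contact_force']@n,'tip h',(s['tool_pos']-BLUE)@n-.022)"
```

```text
clock: 17.52
tool_pos: [0.4751, -0.2667, 0.107]
ee_rot: [165.0, 0.0, 56.2]
contact_force: [-0.5, 0.1, 0.2]
finger_gap: 0.0006
grasp_force: 0.0
Fn 0.3532043247660487 tip h 0.03083789324618747
```

```bash
python3 -m pendant '[[[0,0,0.006,0,0,0,0],[0,0,0.012,0,0,0,0],[0,0,0.012,0,0,0,0]]]';python3 -m pendant '[[[0,0,0.006,0,0,0,0],[0,0,0.010,0,0,0,0],[0,0,0.010,0,0,0,0]]]'; python3 -c "
from h import *
s=state();print('Fn',s['contact_force']@n,'tip h',(s['tool_pos']-BLUE)@n-.022)"
```

```text
clock: 17.9
tool_pos: [0.4758, -0.2672, 0.1042]
ee_rot: [165.0, 0.0, 56.2]
contact_force: [1.1, -0.6, -0.2]
finger_gap: 0.0004
grasp_force: 0.0
clock: 18.27
tool_pos: [0.4765, -0.2676, 0.102]
ee_rot: [165.0, 0.0, 56.2]
contact_force: [-0.5, 0.8, 1.9]
finger_gap: 0.0004
grasp_force: 1.0
Fn 2.0118009339637224 tip h 0.025651438083710475
```

```bash
python3 -m pendant '[[[0,0,0.008,0,0,0,0],[0,0,0.008,0,0,0,0]]]';python3 -m pendant '[[[0,0,0.008,0,0,0,0],[0,0,0.008,0,0,0,0]]]'; python3 -c "
from h import *
s=state();print('Fn',s['contact_force']@n,'tip h',(s['tool_pos']-BLUE)@n-.022)"
```

```text
clock: 18.52
tool_pos: [0.4769, -0.268, 0.1001]
ee_rot: [165.0, 0.0, 56.2]
contact_force: [-0.9, 1.2, 3.2]
finger_gap: 0.0005
grasp_force: 1.7
clock: 18.77
tool_pos: [0.4774, -0.2683, 0.0982]
ee_rot: [165.0, 0.0, 56.2]
contact_force: [-2.5, 1.5, 4.5]
finger_gap: 0.0008
grasp_force: 2.4
Fn 5.118321886430225 tip h 0.021628341145119204
```

```bash
python3 -m pendant '[[[0,0,0.006,0,0,0,0],[0,0,0.006,0,0,0,0]]]';python3 -m pendant '[[[0,0,0.004,0,0,0,0],[0,0,0.004,0,0,0,0]]]'; python3 -c "
from h import *
s=state();print('Fn',s['contact_force']@n,'tip h',(s['tool_pos']-BLUE)@n-.022)"
```

```text
clock: 19.02
tool_pos: [0.4777, -0.2685, 0.0969]
ee_rot: [165.0, 0.0, 56.2]
contact_force: [-2.9, 2.6, 7.1]
finger_gap: 0.0007
grasp_force: 3.4
clock: 19.27
tool_pos: [0.4778, -0.2686, 0.0967]
ee_rot: [165.0, 0.0, 56.2]
contact_force: [-8.0, 5.4, 16.3]
finger_gap: 0.0005
grasp_force: 8.8
Fn 18.28618643318267 tip h 0.02007870607614421
```

Home at 18 N. Ease back slightly, hold, then release.

```bash
python3 -m pendant '[[[0,0,-0.0015,0,0,0,0],[0,0,-0.0015,0,0,0,0],[0,0,-0.0015,0,0,0,0],[0,0,-0.0015,0,0,0,0],[0,0,-0.0015,0,0,0,0]]]'; python3 -m pendant '[[[0,0,-0.03,0,0,0,0],[0,0,-0.0985,0,0,0,0],[-0.2,0,-0.1085,0,0,0,0],[-0.44,0,-0.1085,0,0,0,0],[-0.44,0,-0.0885,0,0,0,0],[-0.44,0,-0.0585,0,0,0,0],[-0.44,0,-0.0485,0,0,0,0],[-0.44,0,-0.0485,0,0,0,0]]]'; python3 -c "
from h import *
s=state();print('Fn',s['contact_force']@n,'tip h',(s['tool_pos']-BLUE)@n-.022,'row',(s['tool_pos']-BLUE)@ey)"
```

```text
clock: 19.9
tool_pos: [0.4777, -0.2685, 0.0967]
ee_rot: [165.0, 0.0, 56.2]
contact_force: [-5.6, 3.8, 12.0]
finger_gap: 0.0007
grasp_force: 6.7
clock: 20.9
tool_pos: [0.4144, -0.3567, 0.107]
ee_rot: [165.1, -0.0, 56.3]
contact_force: [-0.5, 0.1, 0.7]
finger_gap: 0.0003
grasp_force: 0.0
Fn 0.7619689200086472 tip h 0.030938049038624134 row -0.1085038780297376
```

```bash
python3 -m pendant '[[[0,0,0.006,0,0,0,0],[0,0,0.012,0,0,0,0],[0,0,0.012,0,0,0,0]]]';python3 -m pendant '[[[0,0,0.006,0,0,0,0],[0,0,0.008,0,0,0,0],[0,0,0.008,0,0,0,0]]]'; python3 -c "
from h import *
s=state();print('Fn',s['contact_force']@n,'tip h',(s['tool_pos']-BLUE)@n-.022)"
```

```text
clock: 21.28
tool_pos: [0.4146, -0.3584, 0.1048]
ee_rot: [165.0, 0.0, 56.2]
contact_force: [-0.0, -0.7, -0.2]
finger_gap: 0.0006
grasp_force: 0.0
clock: 21.65
tool_pos: [0.4149, -0.3589, 0.1028]
ee_rot: [165.0, 0.0, 56.2]
contact_force: [-0.1, -0.2, 1.0]
finger_gap: 0.0001
grasp_force: 0.0
Fn 0.9378724275654002 tip h 0.026515667106425007
```

```bash
python3 -m pendant '[[[0,0,0.008,0,0,0,0],[0,0,0.008,0,0,0,0]]]';python3 -m pendant '[[[0,0,0.008,0,0,0,0],[0,0,0.008,0,0,0,0]]]'; python3 -c "
from h import *
s=state();print('Fn',s['contact_force']@n,'tip h',(s['tool_pos']-BLUE)@n-.022)"
```

```text
clock: 21.9
tool_pos: [0.4154, -0.3592, 0.1009]
ee_rot: [165.0, 0.0, 56.2]
contact_force: [-0.5, -0.4, 0.1]
finger_gap: 0.0005
grasp_force: 0.0
clock: 22.15
tool_pos: [0.4159, -0.3595, 0.0991]
ee_rot: [165.0, 0.0, 56.2]
contact_force: [-0.9, 0.0, 1.9]
finger_gap: 0.0006
grasp_force: 1.3
Fn 1.9824281061603304 tip h 0.022611268701148275
```

```bash
python3 -m pendant '[[[0,0,0.008,0,0,0,0],[0,0,0.008,0,0,0,0]]]';python3 -m pendant '[[[0,0,0.006,0,0,0,0],[0,0,0.006,0,0,0,0]]]'; python3 -c "
from h import *
s=state();print('Fn',s['contact_force']@n,'tip h',(s['tool_pos']-BLUE)@n-.022)"
```

```text
clock: 22.4
tool_pos: [0.4163, -0.3598, 0.0972]
ee_rot: [165.0, 0.0, 56.2]
contact_force: [-1.4, 1.1, 3.5]
finger_gap: 0.0007
grasp_force: 2.0
clock: 22.65
tool_pos: [0.4166, -0.3601, 0.0958]
ee_rot: [165.0, 0.0, 56.2]
contact_force: [-1.2, 0.6, 4.2]
finger_gap: 0.0001
grasp_force: 2.4
Fn 4.39251448508683 tip h 0.019150799764349996
```

```bash
python3 -m pendant '[[[0,0,0.006,0,0,0,0],[0,0,0.006,0,0,0,0]]]';python3 -m pendant '[[[0,0,0.0025,0,0,0,0],[0,0,0.0025,0,0,0,0]]]'; python3 -c "
from h import *
s=state();print('Fn',s['contact_force']@n,'tip h',(s['tool_pos']-BLUE)@n-.022)"
```

```text
clock: 22.9
tool_pos: [0.4169, -0.3602, 0.095]
ee_rot: [165.0, 0.0, 56.2]
contact_force: [-5.6, 5.3, 13.5]
finger_gap: 0.0002
grasp_force: 7.0
clock: 23.15
tool_pos: [0.417, -0.3603, 0.0949]
ee_rot: [165.0, 0.0, 56.2]
contact_force: [-9.6, 7.6, 17.7]
finger_gap: 0.0003
grasp_force: 10.2
Fn 20.310334007107034 tip h 0.01823098008415381
```

```bash
python3 -m pendant '[[[0,0,-0.003,0,0,0,0],[0,0,-0.003,0,0,0,0],[0,0,-0.003,0,0,0,0],[0,0,-0.003,0,0,0,0],[0,0,-0.003,0,0,0,0]]]'; python3 -m pendant '[[[0,0,-0.03,0,0,0,0],[0,0,-0.11,0,0,0,0],[0.1,0,-0.115,0,0,0,0],[0.35,0,-0.115,0,0,0,0],[0.55,0,-0.115,0,0,0,0],[0.66,0,-0.115,0,0,0,0],[0.66,0,-0.095,0,0,0,0],[0.66,0,-0.068,0,0,0,0],[0.66,0,-0.068,0,0,0,0]]]'; python3 -c "
from h import *
s=state();print('Fn',s['contact_force']@n,'tip h',(s['tool_pos']-BLUE)@n-.022,'row',(s['tool_pos']-BLUE)@ey)"
```

```text
clock: 23.78
tool_pos: [0.4169, -0.3602, 0.095]
ee_rot: [165.0, 0.0, 56.2]
contact_force: [-5.3, 4.1, 10.9]
finger_gap: 0.0007
grasp_force: 6.3
clock: 24.9
tool_pos: [0.5039, -0.2212, 0.1095]
ee_rot: [165.1, 0.0, 56.1]
contact_force: [-0.4, -0.7, -0.6]
finger_gap: 0.0005
grasp_force: 0.0
Fn -0.5580601153955843 tip h 0.03363577926132392 row 0.05387274191731683
```

```bash
python3 -m pendant '[[[0,0,0.006,0,0,0,0],[0,0,0.010,0,0,0,0],[0,0,0.010,0,0,0,0]]]';python3 -m pendant '[[[0,0,0.008,0,0,0,0],[0,0,0.008,0,0,0,0]]]'; python3 -c "
from h import *
s=state();print('Fn',s['contact_force']@n,'tip h',(s['tool_pos']-BLUE)@n-.022)"
```

```text
clock: 25.28
tool_pos: [0.5055, -0.2212, 0.1083]
ee_rot: [165.0, 0.0, 56.2]
contact_force: [0.1, 0.5, -0.8]
finger_gap: 0.0004
grasp_force: 0.0
clock: 25.52
tool_pos: [0.5059, -0.2212, 0.1062]
ee_rot: [165.0, 0.0, 56.2]
contact_force: [-0.7, -0.4, -0.1]
finger_gap: 0.0002
grasp_force: 0.0
Fn -0.01470431519374811 tip h 0.03005680723424322
```

```bash
python3 -m pendant '[[[0,0,0.008,0,0,0,0],[0,0,0.008,0,0,0,0]]]';python3 -m pendant '[[[0,0,0.008,0,0,0,0],[0,0,0.008,0,0,0,0]]]'; python3 -c "
from h import *
s=state();print('Fn',s['contact_force']@n,'tip h',(s['tool_pos']-BLUE)@n-.022)"
```

```text
clock: 25.78
tool_pos: [0.5063, -0.2214, 0.1042]
ee_rot: [165.0, 0.0, 56.2]
contact_force: [-0.0, 0.5, -0.0]
finger_gap: 0.0002
grasp_force: 0.0
clock: 26.02
tool_pos: [0.5069, -0.2218, 0.1026]
ee_rot: [165.0, 0.0, 56.2]
contact_force: [-0.9, 1.3, 2.9]
finger_gap: 0.0006
grasp_force: 1.5
Fn 3.145152854096178 tip h 0.02623362307528214
```

```bash
python3 -m pendant '[[[0,0,0.008,0,0,0,0],[0,0,0.008,0,0,0,0]]]';python3 -m pendant '[[[0,0,0.006,0,0,0,0],[0,0,0.006,0,0,0,0]]]'; python3 -c "
from h import *
s=state();print('Fn',s['contact_force']@n,'tip h',(s['tool_pos']-BLUE)@n-.022)"
```

```text
clock: 26.28
tool_pos: [0.5074, -0.2221, 0.1006]
ee_rot: [165.0, -0.0, 56.2]
contact_force: [-2.1, 2.0, 3.2]
finger_gap: 0.0001
grasp_force: 2.2
clock: 26.52
tool_pos: [0.5077, -0.2223, 0.0992]
ee_rot: [165.0, -0.0, 56.2]
contact_force: [-1.2, 1.5, 4.8]
finger_gap: 0.0002
grasp_force: 2.8
Fn 5.141520389303474 tip h 0.022722766804829035
```

```bash
python3 -m pendant '[[[0,0,0.006,0,0,0,0],[0,0,0.006,0,0,0,0]]]'; python3 -c "
from h import *
s=state();print('Fn',s['contact_force']@n,'tip h',(s['tool_pos']-BLUE)@n-.022)"
```

```text
clock: 26.78
tool_pos: [0.508, -0.2225, 0.0983]
ee_rot: [165.0, 0.0, 56.2]
contact_force: [-5.1, 3.4, 10.4]
finger_gap: 0.0004
grasp_force: 5.7
Fn 11.59791977694002 tip h 0.021737677592616515
```

```bash
python3 -m pendant '[[[0,0,0,0,0,0,0],[0,0,0,0,0,0,0],[0,0,0,0,0,0,0],[0,0,0,0,0,0,0],[0,0,0,0,0,0,0]]]'; python3 -m pendant '[[[0,0,-0.04,0,0,0,0],[0,0,-0.2,0,0,0,0],[0,0,-0.4,0,0,0,0],[0,0,-0.5,0,0,0,0],[0,0,-0.5,0,0,0,0],[0,0,-0.5,0,0,0,0]]]'; python3 - <<'E'
from h import *
i=read_camera("scene").astype(int);o=cv2.imread("pics/s8.png").astype(int)
def red(i):
    d=np.clip(i[...,2]-np.maximum(i[...,0],i[...,1])-40,0,None).astype(float)[163:183,327:336];v,u=np.nonzero(d);w=d[v,u];return (u*w).sum()/w.sum()+327,(v*w).sum()/w.sum()+163
print(red(i),red(o));print(state()["contact_force"])
E
```

```text
clock: 27.4
tool_pos: [0.5079, -0.2225, 0.0983]
ee_rot: [165.0, 0.0, 56.2]
contact_force: [-4.5, 3.4, 9.8]
finger_gap: 0.0003
grasp_force: 5.6
clock: 28.15
tool_pos: [0.4806, -0.2043, 0.2171]
ee_rot: [165.1, 0.0, 56.2]
contact_force: [0.1, -0.1, -0.7]
finger_gap: 0.0008
grasp_force: 0.0
(np.float64(333.181654676259), np.float64(172.95323741007195)) (np.float64(333.1902173913044), np.float64(172.95652173913044))
[-0.1775  0.2185 -0.7533]
```

The bar hasn't moved, all three keys are pressed and released, and the arm is clear. Handing in.

```bash
python3 -c "
from cell import *
print(sign_off())"
```

```text
the job is handed in; nothing more can be done
None
```

The job is handed in, verdict not shown: bar flush on the fence with its spot within about 1–2 mm of the stylus tip, then blue, yellow and green each pressed home (peak about 20 N), held over 0.5 s and released, done by 28 s with the arm clear.

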